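Hang a bracket on its rail and start its captive bolt

TASK

Pick up the hanger bracket, hook it over the free part of the rail well clear of the toe stop, and slide it along the rail until it is fully home against the stops, its foot under the toe stop's lip. Then start its captive hexagon bolt in the tapped hole below: turn it backward (anticlockwise from above) until it drops off the thread start, then forward (clockwise) one turn from there. Finish while still holding the bolt head in the gripper, the bolt standing started in the thread and the bracket home; leave the regulator, wrench and tape roll alone.

Things in the scene. Friction and masses are not known exactly. Their poses are not given: they have to be found in the camera images.
- rail_stand: Fixed stand on the bench: steel base plate 170 (x) x 250 (y) x 10 mm; origin at the centre of its underside, +x away from the robot at yaw 0. In front a nut bar along y, 50 mm wide, centred at x = -45 mm, flat top at z = 40 mm, carrying the tapped hole and the toe stop; behind it the hanging rail.
- rail_middle (a point): Middle of the rail's upper edge, at (45, 0, 85) mm in the rail_stand frame. The rail runs along y: flat steel bar 10 mm thick in x, 24 mm high, upper edge rounded, free from an end post at y = -108 mm (top at z = 87 mm) to a dark stop block clamped on it, face at y = +75 mm in line with the toe stop, 26 mm wide in x, top at z = 93 mm.
- toe_stop (a point): Middle of the face of the dark toe stop on the nut bar, at (-45, 75, 40) mm in the rail_stand frame; the stop is 42 mm wide in x and 14 mm high, facing -y. Its lip reaches 8 mm towards -y with a 9 mm gap under it, so the bracket's 6 mm foot must be slid in sideways (towards +y) and cannot be lowered in.
- thread_mouth (a point): Centre of the tapped hole's mouth in the top of the nut bar, at (-45, 45, 40) mm in the rail_stand frame. Coarse right-hand thread with one start, pitch 6 mm, 20 mm bore inside the ridges, 30 mm at their root, 30 mm deep.
- bracket: Loose aluminium hanger bracket, about 0.3 kg plus bolt, standing on its foot. Origin on the bolt's axis at the foot's underside, z up, +x towards the hook. Foot x = -28 to 84, y = -30 to 30, 6 mm thick; upright web at x = 78 to 84 mm. Hung and home, its axes are parallel to rail_stand's, its foot lies flat on the nut bar against the stops, origin at the thread mouth (play about 1 mm).
- hook_seat (a point): Centre of the roof of the bracket's hook slot, at (90, 0, 45) mm in the bracket frame; lies on the rail's upper edge when hung. The slot opens downward, 12 mm wide in x, 60 mm long in y; the rear lip reaches 19 mm below this roof, to x = 102 mm.
- tab_grip (a point): Grip point in the bracket's lifting tab, at (90, 0, 78) mm in the bracket frame. Tab 12 mm thick in x, 40 mm wide in y, its top at z = 92 mm, the hook's roof below it at z = 52 mm.
- bolt_head (a point): Top centre of the bolt head; turns with it, x axis square to two flats. Dark hexagon head, 30 mm across flats, 28 high; bolt 64 long, shank 16, thread 26, 0.28 kg. Captive in the foot: turns freely, slides 30 mm by its weight; the tip drags on the bar till it falls into the hole. To let it drop, turn the head with 1 mm of play in the fingers each side, or let go a moment.
- bolt_drop (a joint): How far the bolt has sunk through the bracket's foot (m): 0 with its tip level with the foot's underside, 0.030 with the head on the foot. With the bracket home: about 0.007 just before the thread drop (head top 57 mm above the nut bar), 0.013 just after it (51 mm), 0.019 one forward turn later (45 mm).
- bolt_turn (a joint): Angle of the bolt in the bracket (rad), growing when turned forward (clockwise from above), counted over whole turns. Starts between 0.5 and 2.8; with the bracket home the bolt, turned backward, drops off the thread start when this passes about 0. Two flats are square to the bracket's x axis at 0 and every 60 degrees.
- gas_regulator: Bystander: steel gas regulator with a black knob, 120x93x135 mm, standing; origin under its centre.
- ring_wrench: Bystander: steel combination wrench, 204x35x10 mm, lying; origin under its centre.
- tape_roll: Bystander: roll of tan tape, 100 mm across, 25 mm high, lying flat; origin under its centre.

How it is judged:
By the outcome, as a careful person would: the job done as asked, in the order asked, and still so for the second after the job is handed in, while the arm keeps its last pose, push and grip.
It also fails if it takes over 72 s, if anything falls off the work surface, if the arm or the gripper's body presses on something with over 40 N, if the wrist force passes 120 N, or if a joint passes its speed limit or range.

ROBOT

A 6-joint arm with a two-finger parallel gripper is mounted at the origin on a cart in front of the work surface, level with it; the furniture and walls round the work are solid. World frame = base frame: x ahead of the robot, y to its left, z up, the work surface at z = 0. Lengths are in m, angles in rad, forces in N, time in s.
With the tool pointing down it reaches from about 0.375 to 0.9 m from the base axis. Payload 3.1 kg.
Tool frame: the origin (TCP) lies between the finger pads; the fingertips stand 11 mm ahead of it and the grasp point (between the pads) lies 8 mm behind it; z points along the fingers, y is the line along which they close (so a half turn about z gives the same grasp; the last joint's range is limited). The gripper opens to 87 mm and grips with 3 to 60 N. Pads are 19 mm wide; open, the fingers measure 117 mm over their backs; the gripper's body (75 mm by 190 mm) begins 51 mm behind the grasp point.
Start: joints at [1.123, 0.527, 1.433, -0, 1.181, -0.178], TCP at [0.166, 0.603, 0.234] pointing down, gripper open.
Joint ranges: [-3.08, 3.08], [-0.75, 2.2], [0.22, 2.44], [-1.43, 4.57], [0, 2.65], [-2.85, 2.85]. Speed limits (rad/s): [2.79, 2.79, 3.14, 3.14, 3.14, 3.14].

INTERFACE

Orientations are given as a unit quaternion [x, y, z, w].
In Python, from rig import get_obs, camera, hand_in gives the robot as it stands.
- The arm moves only by the shell command python3 -m pendant 'ROWS' [FORCE]. ROWS is JSON, a list that holds one entry, the list of rows, each a list of 7 numbers: the shift along the tool's x, y, z in m, then the turn, a rotation vector about the tool's x, y, z in degrees, then the opening, from 0 (shut) to 1 (fully open). In form: [[[x, y, z, ax, ay, az, fingers], ...]]. A call has exactly 5 rows; each row shifts and turns the commanded pose from where the row before left it, along the tool's axes as they then stand; what a row does not reach is not made up. A row lasts 1/8 s, in which the tool goes at most 62.5 mm and 10.7 degrees, less where a joint would pass 70% of its speed; a pose out of reach is approached as far as the arm can. A call with a gripper value outside its range is refused whole. The fingers move at their own pace and stop on an object; FORCE is the grip in N (left out, the last holds). Time passes only in rows, so rows that do not move let the fingers close, or fill a call up. It gives the time, the measured TCP pose, the force, the opening and the grip force at its end, in the units of the state.
- get_obs(): the state, without advancing time (a new reading comes with each control period).
- camera(name): name is "scene" or "top"; returns a dict with "img" (400x640x3 uint8, red, green, blue), "intrinsics" (3x3 intrinsics, pixels), "R" (3x3) and "t" (3): a world point X has camera coordinates R X + t. Camera axes: x right, y down, z forward; pixel columns grow to the right and rows downward; lengths in m; the calibration is good to about 2 mm. A picture is of the moment at which its call begins. There is no depth.
- hand_in(): hands the job in; it is judged then, once.
The state is a dict: "time": time; "q": joint angles; "joint_velocities": joint speeds; "joint_torque": joint torques, N m; "position": TCP position; "tool_rot": TCP orientation; "ft_force": force on the tool from outside, world axes, zero at the start; "moment": the same for the moment, N m; "grip_width": finger opening in m; "grip_force": force on a finger pad.
Only numpy, scipy, OpenCV 4.12 (cv2) and the standard library are available. Lean on these libraries where they do the work, as an engineer would, in place of code of your own. Each camera call takes 0.05 s, during which the arm holds its last target. There are 200 camera calls.

## Working session

There is one attempt and no reset: what is moved stays moved. The work goes in short steps, Python scripts to look and compute and a shell command to move; the robot and the scene stay as the last step left them, time stands still between calls to the robot, and variables do not carry over. Pictures are saved under pics/ and viewed, at most 10 in all, crops included, and the job is handed in when it is done.

```bash
mkdir -p pics; ls; cat > h.py <<'E'
import numpy as np, cv2
from rig import get_obs, camera
def save(cam,name,box=None,sc=1):
    im=camera(cam)["img"][:,:,::-1]
    if box: x0,y0,x1,y1=box; im=im[y0:y1,x0:x1]
    cv2.imwrite("pics/"+name,cv2.resize(im,None,fx=sc,fy=sc,interpolation=cv2.INTER_CUBIC))
def ray(c,u,v,z):
    d=c["R"].T@np.linalg.inv(c["intrinsics"])@np.array([u,v,1.]); o=-c["R"].T@c["t"]
    return o+d*(z-o[2])/d[2]
def proj(c,X):
    p=c["intrinsics"]@(c["R"]@np.array(X)+c["t"]); return p[:2]/p[2]
E
python3 - <<'E'
from h import *
save("top","t0.png",None,1.25); save("scene","s0.png",None,1.25)
for n in("top","scene"):
    c=camera(n); print(n,c["intrinsics"].round(1).tolist(),(-c["R"].T@c["t"]).round(3),c["R"].round(2).tolist())
o=get_obs(); print({k:np.round(v,3).tolist() for k,v in o.items()})
E
```

```text
pics
top [[415.6, 0.0, 323.1], [0.0, 415.6, 201.6], [0.0, 0.0, 1.0]] [ 0.407 -0.272  0.935] [[-0.02, -1.0, -0.05], [-0.98, 0.03, -0.17], [0.17, 0.04, -0.98]]
scene [[493.9, 0.0, 316.8], [0.0, 493.9, 198.5], [0.0, 0.0, 1.0]] [-0.017 -1.029  0.723] [[0.81, -0.58, -0.01], [-0.34, -0.46, -0.82], [0.48, 0.67, -0.57]]
{'time': 0.2, 'q': [1.124, 0.528, 1.433, -0.0, 1.181, -0.179], 'joint_velocities': [0.0, -0.003, -0.003, -0.0, -0.002, -0.001], 'joint_torque': [0.001, -44.0, -17.664, 0.063, 0.056, -0.0], 'position': [0.166, 0.602, 0.233], 'tool_rot': [0.134, 0.991, -0.001, -0.0], 'ft_force': [-0.418, -0.444, -0.06], 'moment': [-0.03, -0.024, 0.1], 'grip_force': 0.0, 'grip_width': 0.087}
```

View pics/t0.png

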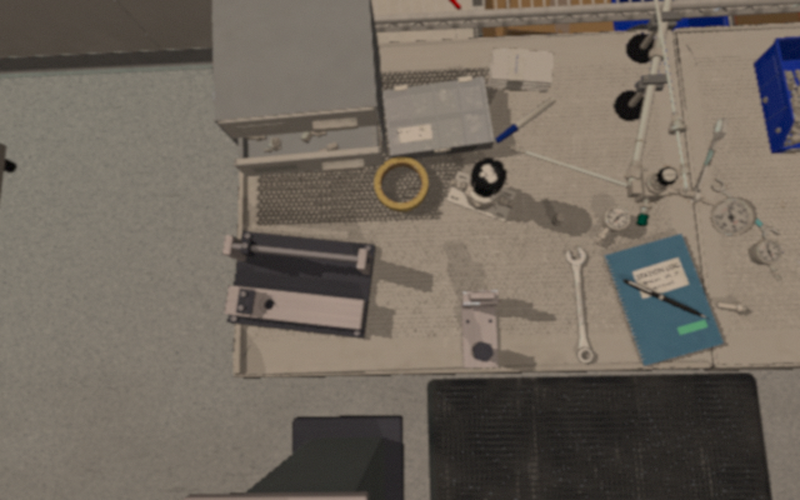

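View pics/s0.png

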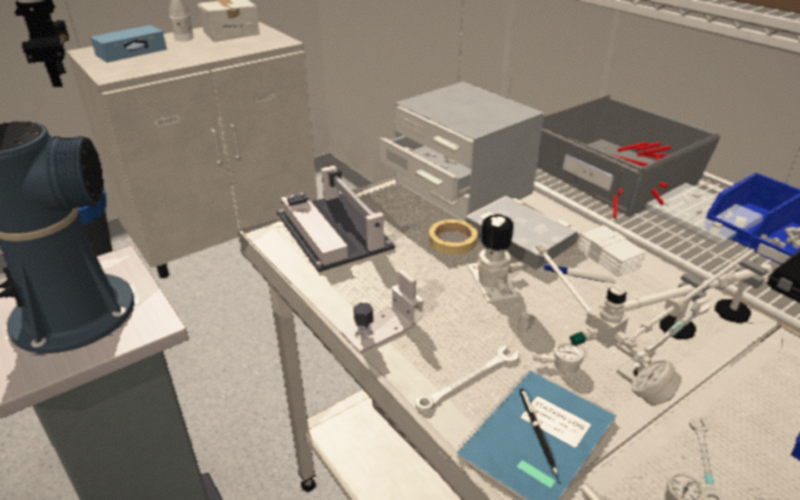

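```bash
python3 - <<'E'
from h import *
def comp(cam,boxes,name):
    im=camera(cam)["img"][:,:,::-1]
    out=[]
    for x0,y0,x1,y1,s in boxes:
        a=cv2.resize(im[y0:y1,x0:x1],None,fx=s,fy=s,interpolation=cv2.INTER_CUBIC)
        a=np.clip(a*1.4,0,255).astype(np.uint8)
        for u in range(x0-x0%10+10,x1,10): cv2.line(a,((u-x0)*s,0),((u-x0)*s,6 if u%50 else 14),(0,0,255),1)
        for v in range(y0-y0%10+10,y1,10): cv2.line(a,(0,(v-y0)*s),(6 if v%50 else 14,(v-y0)*s),(0,0,255),1)
        out.append(a)
    h=max(a.shape[0] for a in out)
    out=[cv2.copyMakeBorder(a,0,h-a.shape[0],0,4,0) for a in out]
    o=np.hstack(out); print(o.shape); cv2.imwrite("pics/"+name,o)
comp("top",[(176,180,306,275,4),(362,225,412,300,5)],"t1.png")
comp("scene",[(216,125,326,220,4),(276,210,346,285,5)],"s1.png")
E
```

```text
(380, 778, 3)
(380, 798, 3)
```

View pics/t1.png

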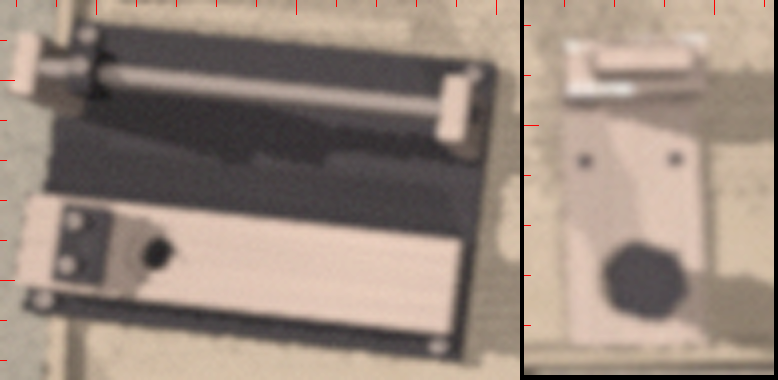

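View pics/s1.png

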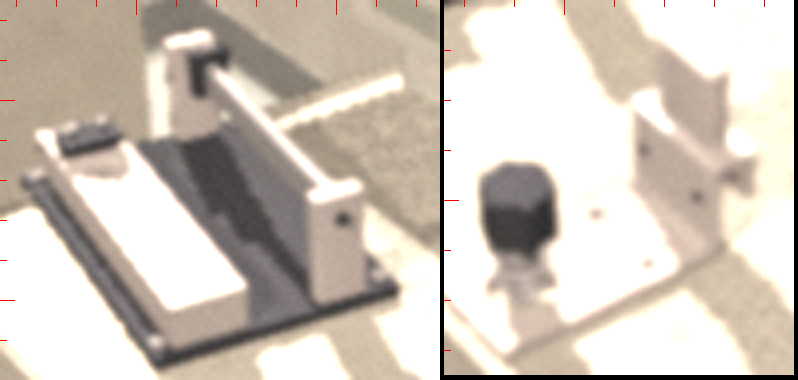

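```bash
cat > fit.py <<'E'
from h import *
from scipy.optimize import least_squares
def fit(obs,x0,z=0.,names=("top","scene")):
    C={n:camera(n) for n in names}
    def W(p,X):
        c,s=np.cos(p[2]),np.sin(p[2]); return [p[0]+c*X[0]-s*X[1],p[1]+s*X[0]+c*X[1],X[2]+z]
    def f(p):
        r=[]
        k=3
        for n,uv,X in obs:
            X=list(X)
            if X[1] is None: X[1]=p[k]; k+=1
            r+=list(proj(C[n],W(p,np.array(X)/1000))-uv) 
        return np.array(r)
    k=sum(o[2][1] is None for o in obs)
    s=least_squares(f,list(x0)+[0]*0+[0.]*k,loss="soft_l1",x_scale=[.1,.1,.1]+[50]*k)
    return s.x,f(s.x).reshape(-1,2)
E
python3 - <<'E'
from fit import *
S=[("top",(300.2,196.2),(85,-125,10)),("top",(293.5,270),(-85,-125,10)),("top",(290.5,263.2),(-70,None,40)),("top",(291.5,239.5),(-20,None,40)),
("top",(204,233.2),(-24,67,54)),("top",(202,252),(-66,67,54)),("top",(215.5,243.2),(-45,45,40)),("top",(201,198.4),(45,None,85)),("top",(286,206.6),(45,None,85)),
("scene",(315.5,197.5),(85,-125,10)),("scene",(256,213),(-85,-125,10)),("scene",(223.5,168.7),(-85,125,10))]
B=[("top",(370.8,293),(-28,30,6)),("top",(396.6,294),(-28,-30,6)),("top",(386.2,280.6),(0,0,64)),("top",(376.4,234),(96,20,92)),("top",(396,234),(96,-20,92)),("top",(376.4,238.6),(84,20,92)),("top",(396,238.6),(84,-20,92)),
("scene",(290.6,247),(0,0,64)),("scene",(320.2,218.4),(84,20,92)),("scene",(332.6,224.4),(84,-20,92)),("scene",(289.2,281),(-28,-30,3))]
for n,O,x0 in(("stand",S,(.55,0,0)),("br",B,(.3,-.4,0))):
    p,r=fit(O,x0); print(n,p.round(4)); print(r.round(1).tolist())
E
```

```text
stand [ 5.159000e-01 -4.660000e-02 -1.257000e-01 -1.231510e+02 -1.194801e+02
  7.559040e+01 -1.060446e+02]
[[0.6, -1.2], [-1.3, 0.4], [0.0, -0.0], [-0.0, 0.2], [0.9, -0.6], [0.0, 0.1], [-0.0, 0.6], [0.0, -0.1], [0.0, -0.3], [1.4, -2.0], [-0.9, 1.9], [-3.1, -0.7]]
br [ 0.3898 -0.3604 -0.0147]
[[-0.3, 0.5], [1.7, -0.7], [0.5, 0.2], [0.1, -1.2], [0.4, -1.5], [0.3, 0.1], [0.6, -0.1], [0.0, -1.8], [-1.8, -3.0], [-3.2, 0.4], [-1.1, -0.3]]
```

```bash
cat > plan.py <<'E'
from h import *
from scipy.spatial.transform import Rotation as Ro
import sys
def plan(p0,R0,p1,psi,n,f):
    s,c=np.sin(psi),np.cos(psi); R1=np.array([[-s,c,0],[c,s,0],[0,0,-1]]).T if 0 else np.column_stack([(-s,c,0),(c,s,0),(0,0,-1)])
    rv=(Ro.from_matrix(R0).inv()*Ro.from_matrix(R1)).as_rotvec(); d=(np.array(p1)-p0)/n
    rows=[]
    for i in range(n):
        R=R0@Ro.from_rotvec(rv*i/n).as_matrix()
        rows.append([*np.round(R.T@d,4),*np.round(np.degrees(rv/n),1),f])
    return rows,R1
def go(wps,f):  # wps: list of (xyz, psi_deg, n)
    o=get_obs(); p=np.array(o["position"]); R=Ro.from_quat(o["tool_rot"]).as_matrix()
    print("t",round(o["time"],2),"p",p.round(4),"psi",round(np.degrees(np.arctan2(R[1,1],R[0,1])),2),"z",R[:,2].round(3))
    for x,ps,n in wps:
        rows,R=plan(p,R,x,np.radians(ps),n,f); p=np.array(x)
        for i in range(0,n,5): print(str([[ [float(a) for a in r] for r in rows[i:i+5]]]).replace(" ",""))
E
python3 -c "
from plan import *
go([((.46,.12,.23),20,10),((.479,-.362,.16),-0.8,10),((.479,-.362,.071),-0.8,5)],1)"
```

```text
t 0.5 p [0.1659 0.6025 0.2335] psi 74.6 z [-0. -0. -1.]
[[[-0.0412,-0.0387,0.0004,-0.0,0.0,5.5,1.0],[-0.0447,-0.0346,0.0004,-0.0,0.0,5.5,1.0],[-0.0478,-0.0302,0.0004,-0.0,0.0,5.5,1.0],[-0.0504,-0.0255,0.0004,-0.0,0.0,5.5,1.0],[-0.0526,-0.0206,0.0004,-0.0,0.0,5.5,1.0]]]
[[[-0.0543,-0.0155,0.0004,-0.0,0.0,5.5,1.0],[-0.0556,-0.0103,0.0004,-0.0,0.0,5.5,1.0],[-0.0563,-0.0049,0.0004,-0.0,0.0,5.5,1.0],[-0.0565,0.0004,0.0004,-0.0,0.0,5.5,1.0],[-0.0562,0.0058,0.0004,-0.0,0.0,5.5,1.0]]]
[[[-0.0459,-0.0147,0.007,0.0,0.0,2.1,1.0],[-0.0464,-0.013,0.007,0.0,0.0,2.1,1.0],[-0.0469,-0.0113,0.007,0.0,0.0,2.1,1.0],[-0.0473,-0.0096,0.007,0.0,0.0,2.1,1.0],[-0.0476,-0.0079,0.007,0.0,0.0,2.1,1.0]]]
[[[-0.0478,-0.0062,0.007,0.0,0.0,2.1,1.0],[-0.048,-0.0044,0.007,0.0,0.0,2.1,1.0],[-0.0482,-0.0027,0.007,0.0,0.0,2.1,1.0],[-0.0482,-0.0009,0.007,0.0,0.0,2.1,1.0],[-0.0482,0.0008,0.007,0.0,0.0,2.1,1.0]]]
[[[0.0,0.0,0.0178,0.0,0.0,0.0,1.0],[0.0,0.0,0.0178,0.0,0.0,0.0,1.0],[0.0,0.0,0.0178,0.0,0.0,0.0,1.0],[0.0,0.0,0.0178,0.0,0.0,0.0,1.0],[0.0,0.0,0.0178,0.0,0.0,0.0,1.0]]]
```

```bash

python3 -m pendant '[[[-0.041,-0.039,0,0,0,5.5,1],[-0.045,-0.035,0,0,0,5.5,1],[-0.048,-0.030,0,0,0,5.5,1],[-0.050,-0.026,0,0,0,5.5,1],[-0.053,-0.021,0,0,0,5.5,1]]]'
python3 -m pendant '[[[-0.054,-0.016,0,0,0,5.5,1],[-0.056,-0.010,0,0,0,5.5,1],[-0.056,-0.005,0,0,0,5.5,1],[-0.056,0,0,0,0,5.5,1],[-0.056,0.006,0,0,0,5.5,1]]]'
python3 -m pendant '[[[-0.046,-0.015,0.005,0,0,2.1,1],[-0.046,-0.013,0.005,0,0,2.1,1],[-0.047,-0.011,0.005,0,0,2.1,1],[-0.047,-0.010,0.005,0,0,2.1,1],[-0.048,-0.008,0.005,0,0,2.1,1]]]'
python3 -m pendant '[[[-0.048,-0.006,0.005,0,0,2.1,1],[-0.048,-0.004,0.005,0,0,2.1,1],[-0.048,-0.003,0.005,0,0,2.1,1],[-0.048,-0.001,0.005,0,0,2.1,1],[-0.048,0.001,0.005,0,0,2.1,1]]]'
python3 -c "
from plan import *
save('top','t2.png',(340,200,420,300),6)
go([((.479,-.362,.071),-0.8,5)],1)"
```

```text
time: 1.12
position: [0.3133, 0.3583, 0.2339]
tool_rot: [0.367, 0.93, 0.0, 0.0]
ft_force: [0.3, -0.6, -0.2]
grip_width: 0.0873
grip_force: 0.0
time: 1.75
position: [0.4584, 0.1165, 0.2339]
tool_rot: [0.578, 0.816, 0.0, 0.0]
ft_force: [0.6, 0.1, 0.3]
grip_width: 0.0872
grip_force: 0.0
time: 2.38
position: [0.4647, -0.1246, 0.2087]
tool_rot: [0.649, 0.761, 0.0, 0.0]
ft_force: [1.6, -0.1, 0.3]
grip_width: 0.0871
grip_force: 0.0
time: 3.0
position: [0.4721, -0.3652, 0.1835]
tool_rot: [0.716, 0.698, 0.0, 0.0]
ft_force: [0.4, 0.6, 0.0]
grip_width: 0.0872
grip_force: 0.0
t 3.05 p [ 0.4729 -0.3727  0.1833] psi -1.7 z [ 0.003 -0.008 -1.   ]
[[[0.0024,0.0011,0.0224,0.0,0.1,-0.2,1.0],[0.0023,0.0011,0.0225,0.0,0.1,-0.2,1.0],[0.0023,0.0011,0.0225,0.0,0.1,-0.2,1.0],[0.0022,0.0011,0.0225,0.0,0.1,-0.2,1.0],[0.0022,0.0012,0.0225,0.0,0.1,-0.2,1.0]]]
```

View pics/t2.png

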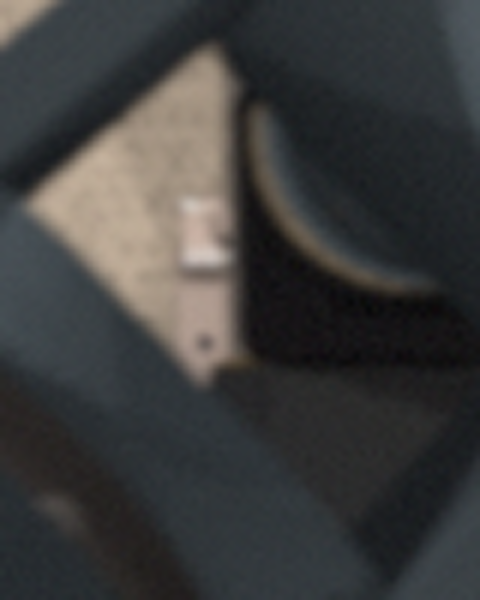

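```bash

python3 -m pendant '[[[0.0025,0.001,0.022,0,0.1,-0.2,1],[0.002,0.001,0.022,0,0.1,-0.2,1],[0.002,0.001,0.022,0,0,-0.2,1],[0.002,0.001,0.022,0,0,-0.2,1],[0,0,0,0,0,0,1]]]'
python3 -c "
from plan import *
save('scene','s2.png',(250,170,380,290),5)
go([((.479,-.362,.071),-0.8,5)],1)"
```

```text
time: 3.68
position: [0.4754, -0.3536, 0.0941]
tool_rot: [0.711, 0.703, 0.001, -0.003]
ft_force: [0.3, -1.1, -0.1]
grip_width: 0.087
grip_force: 0.0
t 3.73 p [ 0.4761 -0.3544  0.0952] psi -0.59 z [-0.001  0.005 -1.   ]
[[[-0.0015,0.0006,0.0048,-0.0,-0.1,0.0,1.0],[-0.0015,0.0006,0.0048,-0.0,-0.1,0.0,1.0],[-0.0015,0.0006,0.0048,-0.0,-0.1,0.0,1.0],[-0.0015,0.0006,0.0048,-0.0,-0.1,0.0,1.0],[-0.0015,0.0006,0.0048,-0.0,-0.1,0.0,1.0]]]
```

View pics/s2.png

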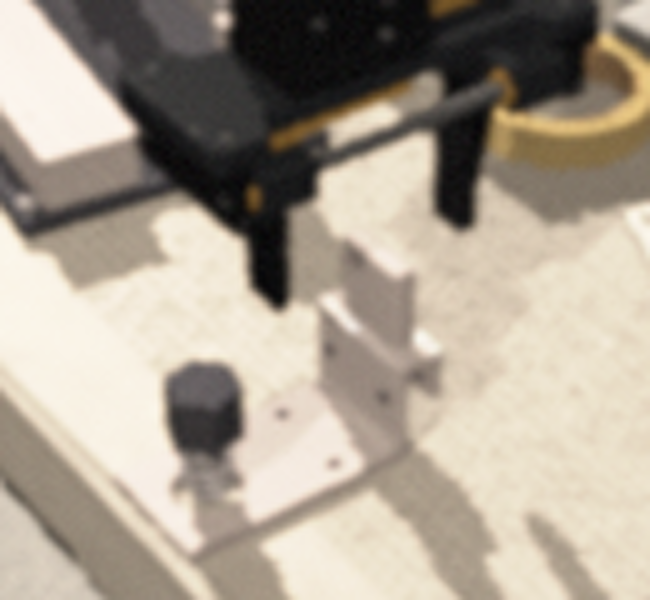

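```bash
python3 -c "
from plan import *
c=camera('scene')
print(proj(c,[.4761,-.3544,.0842]),ray(c,323.4,222.4,.084),ray(c,325.6,221,.092))
print(proj(c,[.4761-.05,-.3544,.0842]),proj(c,[.4761+.05,-.3544,.0842]))
o=get_obs();print(o['position'],o['joint_velocities'])
"
```

```text
[322.69428082 220.8864144 ] [ 0.47434022 -0.3593284   0.084     ] [ 0.47476461 -0.36656382  0.092     ]
[303.3005246 229.54798  ] [341.23048167 212.60784692]
[ 0.47660565 -0.35502005  0.0960143 ] [-0.0023119  -0.01551263 -0.01348551  0.00121839 -0.00130317  0.00092681]
```

```bash

python3 -m pendant '[[[-0.003,0.001,0.009,0,0,0,1],[-0.003,0.001,0.009,0,0,0,1],[-0.001,0.001,0.007,0,0,0,1],[0,0,0,0,0,0,1],[0,0,0,0,0,0,1]]]'
python3 -m pendant '[[[0,0,0,0,0,0,0.05],[0,0,0,0,0,0,0.05],[0,0,0,0,0,0,0.05],[0,0,0,0,0,0,0.05],[0,0,0,0,0,0,0.05]]]' 25
python3 -m pendant '[[[0,0,0,0,0,0,0.05],[0,0,0,0,0,0,0.05],[0,0,0,0,0,0,0.05],[0,0,0,0,0,0,0.05],[0,0,0,0,0,0,0.05]]]' 40
python3 -c "
from plan import *
go([((.479,-.362,.16),-0.8,5)],0.05)"
```

```text
time: 4.4
position: [0.4792, -0.3617, 0.0705]
tool_rot: [0.711, 0.703, 0.001, -0.001]
ft_force: [-1.3, 0.4, -0.1]
grip_width: 0.0868
grip_force: 0.0
time: 5.03
position: [0.4793, -0.3618, 0.0706]
tool_rot: [0.711, 0.703, 0.001, -0.001]
ft_force: [-0.6, 0.9, 0.5]
grip_width: 0.0452
grip_force: 0.0
time: 5.65
position: [0.4786, -0.3617, 0.0706]
tool_rot: [0.711, 0.704, 0.001, -0.002]
ft_force: [-2.5, -1.1, 1.9]
grip_width: 0.0118
grip_force: 39.8
t 5.65 p [ 0.4786 -0.3617  0.0706] psi -0.57 z [-0.001  0.004 -1.   ]
[[[0.0,0.0001,-0.0179,-0.0,-0.0,0.0,0.05],[-0.0,0.0001,-0.0179,-0.0,-0.0,0.0,0.05],[-0.0,0.0001,-0.0179,-0.0,-0.0,0.0,0.05],[-0.0,0.0001,-0.0179,-0.0,-0.0,0.0,0.05],[-0.0,0.0001,-0.0179,-0.0,-0.0,0.0,0.05]]]
```

```bash

python3 -m pendant '[[[0,0,-0.015,0,0,0,0.05],[0,0,-0.025,0,0,0,0.05],[0,0,-0.03,0,0,0,0.05],[0,0,-0.03,0,0,0,0.05],[0,0,-0.03,0,0,0,0.05]]]'
python3 - <<'E'
from plan import *
c=camera('top'); g=cv2.cvtColor(c["img"],cv2.COLOR_RGB2GRAY).astype(float)
pts=[]
for u in range(206,280,4):
    vc=198.4+(u-201)*(8.2/85); v=np.arange(int(vc)-5,int(vc)+7); w=g[v,u]; 
    w=np.clip(w-np.median(w)-15,0,None)
    if w.sum()>30: pts.append((u,(w*v).sum()/w.sum()))
W=np.array([ray(c,u,v,.085) for u,v in pts]); 
print(np.round(pts,1).tolist()); k=np.polyfit(W[:,1],W[:,0],1); print(k,"yaw",-np.arctan(k[0]),"resid",(W[:,0]-np.polyval(k,W[:,1])).std())
print("rail x at y=-.072:",np.polyval(k,-.072), "at .0", np.polyval(k,0))
for a,b,z,n in(((291.5,239.5),(184,229),.04,"barfar"),((290.5,263.2),(181,251.2),.04,"barnear")):
    A,B=ray(c,*a,z),ray(c,*b,z);print(n,A,B,np.arctan2(-(B-A)[0],(B-A)[1]))
go([],0)
E
```

```text
time: 6.28
position: [0.4795, -0.3613, 0.2013]
tool_rot: [0.711, 0.703, 0.002, -0.001]
ft_force: [-0.8, 0.4, -6.8]
grip_width: 0.0119
grip_force: 40.1
[[206.0, 198.1], [210.0, 198.6], [214.0, 199.0], [218.0, 199.4], [222.0, 199.7], [226.0, 200.3], [230.0, 200.6], [234.0, 201.1], [238.0, 201.5], [242.0, 201.9], [246.0, 202.4], [250.0, 202.7], [254.0, 203.2], [258.0, 203.6], [262.0, 204.0], [266.0, 204.5], [270.0, 204.7], [274.0, 205.3], [278.0, 205.6]]
[0.13646386 0.56834474] yaw -0.13562610339648715 resid 9.266372993479638e-05
rail x at y=-.072: 0.5585193434661945 at .0 0.5683447411467757
barfar [ 0.48161529 -0.16269041  0.04      ] [0.51119685 0.07442745 0.04      ] -0.12411342932440501
barnear [ 0.4309667  -0.15999887  0.04      ] [0.46278261 0.07941184 0.04      ] -0.13211844591273308
t 6.33 p [ 0.4811 -0.363   0.2057] psi -0.63 z [ 0.006 -0.    -1.   ]
```

```bash
python3 -c "
from plan import *
go([((.5575,-.072,.205),-7.6,9)],0.05)"
```

```text
t 6.33 p [ 0.4811 -0.363   0.2057] psi -0.63 z [ 0.006 -0.    -1.   ]
[[[0.0324,0.0081,0.0001,0.0,0.0,0.8,0.05],[0.0325,0.0077,0.0001,0.0,0.0,0.8,0.05],[0.0326,0.0073,0.0001,0.0,0.0,0.8,0.05],[0.0327,0.0068,0.0001,0.0,0.0,0.8,0.05],[0.0328,0.0064,0.0001,0.0,0.0,0.8,0.05]]]
[[[0.0329,0.0059,0.0001,0.0,0.0,0.8,0.05],[0.033,0.0055,0.0001,0.0,0.0,0.8,0.05],[0.033,0.005,0.0001,0.0,0.0,0.8,0.05],[0.0331,0.0046,0.0001,0.0,0.0,0.8,0.05]]]
```

```bash

python3 -m pendant '[[[0.032,0.008,0,0,0,0.8,0.05],[0.032,0.008,0,0,0,0.8,0.05],[0.033,0.007,0,0,0,0.8,0.05],[0.033,0.007,0,0,0,0.8,0.05],[0.033,0.006,0,0,0,0.8,0.05]]]'
python3 -m pendant '[[[0.033,0.006,0,0,0,0.8,0.05],[0.033,0.006,0,0,0,0.8,0.05],[0.033,0.005,0,0,0,0.7,0.05],[0.033,0.004,0,0,0,0.7,0.05],[0,0,0,0,0,0,0.05]]]'
python3 -m pendant '[[[0,0,0,0,0,0,0.05],[0,0,0,0,0,0,0.05],[0,0,0,0,0,0,0.05],[0,0,0,0,0,0,0.05],[0,0,0,0,0,0,0.05]]]'
python3 - <<'E'
from plan import *
save('scene','s3.png',(210,90,340,220),4.5)
go([((.5575,-.072,.150),-7.6,5)],0.05)
E
```

```text
time: 6.95
position: [0.5217, -0.199, 0.2004]
tool_rot: [0.735, 0.678, 0.002, -0.002]
ft_force: [0.9, 0.3, -5.9]
grip_width: 0.0116
grip_force: 40.1
time: 7.58
position: [0.5555, -0.0684, 0.2008]
tool_rot: [0.751, 0.66, 0.002, -0.002]
ft_force: [-1.0, -0.0, -6.0]
grip_width: 0.0119
grip_force: 40.0
time: 8.2
position: [0.5557, -0.0717, 0.2016]
tool_rot: [0.753, 0.658, 0.001, -0.001]
ft_force: [-0.1, -0.1, -6.6]
grip_width: 0.0114
grip_force: 40.0
t 8.25 p [ 0.5556 -0.0716  0.2016] psi -7.62 z [ 0.     0.004 -1.   ]
[[[-0.0001,0.0004,0.0103,-0.0,-0.0,-0.0,0.05],[-0.0001,0.0004,0.0103,-0.0,-0.0,-0.0,0.05],[-0.0,0.0004,0.0103,-0.0,-0.0,-0.0,0.05],[-0.0,0.0004,0.0103,-0.0,-0.0,-0.0,0.05],[-0.0,0.0004,0.0103,-0.0,-0.0,-0.0,0.05]]]
```

View pics/s3.png

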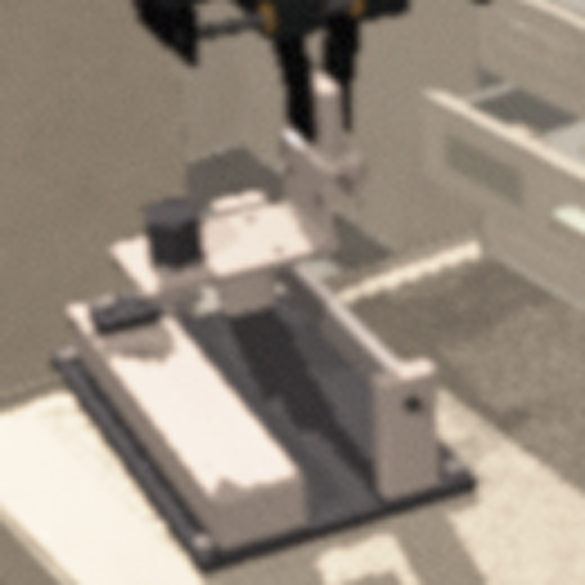

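```bash

python3 -m pendant '[[[0,0.001,0.012,0,0,0,0.05],[0,0.001,0.012,0,0,0,0.05],[0,0,0.012,0,0,0,0.05],[0,0,0.012,0,0,0,0.05],[0,0,0.012,0,0,0,0.05]]]'
python3 -m pendant '[[[0,0,0,0,0,0,0.05],[0,0,0,0,0,0,0.05],[0,0,0,0,0,0,0.05],[0,0,0.003,0,0,0,0.05],[0,0,0.003,0,0,0,0.05]]]'
python3 -m pendant '[[[0,0,0.002,0,0,0,0.05],[0,0,0.002,0,0,0,0.05],[0,0,0.002,0,0,0,0.05],[0,0,0,0,0,0,0.05],[0,0,0,0,0,0,0.05]]]'
python3 -c "
from plan import *
go([],0);o=get_obs();print(o['ft_force'],o['moment'])"
```

```text
time: 8.88
position: [0.5576, -0.0715, 0.1405]
tool_rot: [0.752, 0.659, 0.001, -0.001]
ft_force: [1.3, 0.5, -4.2]
grip_width: 0.0121
grip_force: 40.0
time: 9.5
position: [0.5578, -0.0715, 0.136]
tool_rot: [0.752, 0.659, 0.001, -0.001]
ft_force: [-1.5, 0.3, -1.4]
grip_width: 0.012
grip_force: 40.0
time: 10.12
position: [0.5578, -0.0715, 0.1294]
tool_rot: [0.752, 0.659, 0.001, -0.001]
ft_force: [0.4, -0.8, -3.5]
grip_width: 0.0116
grip_force: 40.0
t 10.12 p [ 0.5578 -0.0715  0.1294] psi -7.6 z [ 0.     0.003 -1.   ]
[ 0.39693906 -0.76928716 -3.47931119] [-0.11943983 -0.08232725 -0.02763856]
```

```bash

python3 -m pendant '[[[0,0,0.001,0,0,0,0.05],[0,0,0.001,0,0,0,0.05],[0,0,0.001,0,0,0,0.05],[0,0,0.001,0,0,0,0.05],[0,0,0,0,0,0,0.05]]]'
python3 -m pendant '[[[0,0,0.001,0,0,0,0.05],[0,0,0.001,0,0,0,0.05],[0,0,0,0,0,0,0.05],[0,0,0,0,0,0,0.05],[0,0,0,0,0,0,0.05]]]'
python3 -c "
from plan import *
go([],0);o=get_obs();print(o['ft_force'],o['moment'])"
```

```text
time: 10.75
position: [0.5578, -0.0715, 0.1255]
tool_rot: [0.752, 0.659, 0.001, -0.001]
ft_force: [-0.2, -1.7, -3.4]
grip_width: 0.0114
grip_force: 40.0
time: 11.38
position: [0.5578, -0.0715, 0.1236]
tool_rot: [0.752, 0.659, 0.001, -0.001]
ft_force: [0.3, 0.1, -2.8]
grip_width: 0.012
grip_force: 40.0
t 11.38 p [ 0.5578 -0.0715  0.1236] psi -7.6 z [ 0.     0.003 -1.   ]
[ 0.33071001  0.07904144 -2.80034791] [-0.15121545 -0.14402088  0.00459191]
```

```bash

python3 -m pendant '[[[0,0,0.002,0,0,0,0.05],[0,0,0.002,0,0,0,0.05],[0,0,0.002,0,0,0,0.05],[0,0,0.002,0,0,0,0.05],[0,0,0,0,0,0,0.05]]]'
python3 -m pendant '[[[0,0,0.001,0,0,0,0.05],[0,0,0.001,0,0,0,0.05],[0,0,0.001,0,0,0,0.05],[0,0,0.001,0,0,0,0.05],[0,0,0,0,0,0,0.05]]]'
python3 -c "
from plan import *
go([],0);o=get_obs();print(o['ft_force'],o['moment'])"
```

```text
time: 12.0
position: [0.5577, -0.0715, 0.1154]
tool_rot: [0.752, 0.659, 0.001, -0.001]
ft_force: [0.6, -0.4, -3.5]
grip_width: 0.0116
grip_force: 40.0
time: 12.62
position: [0.5577, -0.0714, 0.1115]
tool_rot: [0.752, 0.659, 0.001, -0.001]
ft_force: [1.4, 0.2, -2.8]
grip_width: 0.0116
grip_force: 40.0
t 12.62 p [ 0.5577 -0.0714  0.1115] psi -7.6 z [ 0.     0.003 -1.   ]
[ 1.35328369  0.22828849 -2.78704733] [-0.14921211 -0.35510258 -0.01178001]
```

```bash

python3 -m pendant '[[[0,0,0.0005,0,0,0,0.05],[0,0,0.0005,0,0,0,0.05],[0,0,0.0005,0,0,0,0.05],[0,0,0,0,0,0,0.05],[0,0,0,0,0,0,0.05]]]'
python3 - <<'E'
from plan import *
save('scene','s4.png',(210,90,340,220),4.5)
go([],0);o=get_obs();print(o['ft_force'],o['moment'])
E
```

```text
time: 13.25
position: [0.5579, -0.0715, 0.1106]
tool_rot: [0.752, 0.659, 0.001, -0.001]
ft_force: [1.1, -0.4, 4.2]
grip_width: 0.0114
grip_force: 40.0
t 13.3 p [ 0.558  -0.0715  0.1106] psi -7.6 z [ 0.001  0.003 -1.   ]
[ 0.82214231 -0.14704051  5.8042329 ] [-0.13858281  0.08660023 -0.04614203]
```

View pics/s4.png

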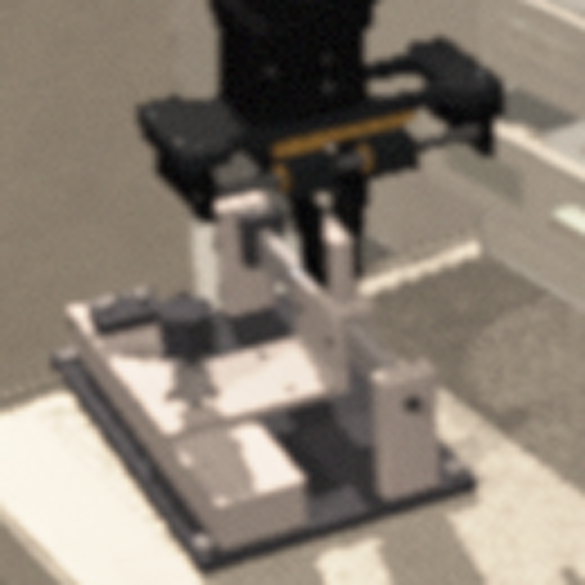

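```bash

python3 -m pendant '[[[0.003,0,-0.0005,0,0,0,0.05],[0.006,0,0,0,0,0,0.05],[0.006,0,0,0,0,0,0.05],[0.006,0,0,0,0,0,0.05],[0.006,0,0,0,0,0,0.05]]]'
python3 -m pendant '[[[0.006,0,0,0,0,0,0.05],[0.006,0,0,0,0,0,0.05],[0.005,0,0,0,0,0,0.05],[0.003,0,0,0,0,0,0.05],[0,0,0,0,0,0,0.05]]]'
python3 -c "
from plan import *
go([],0);o=get_obs();print(o['ft_force'],o['moment'])"
```

```text
time: 13.92
position: [0.561, -0.044, 0.1105]
tool_rot: [0.752, 0.659, 0.001, -0.002]
ft_force: [-0.6, -3.6, 1.2]
grip_width: 0.0114
grip_force: 40.1
time: 14.55
position: [0.5637, -0.0241, 0.1106]
tool_rot: [0.753, 0.658, 0.001, -0.002]
ft_force: [0.1, -2.7, -0.7]
grip_width: 0.0115
grip_force: 40.0
t 14.55 p [ 0.5637 -0.0241  0.1106] psi -7.63 z [-0.     0.004 -1.   ]
[ 0.08113277 -2.72129968 -0.72355544] [-0.42603881  0.27894508  0.13859319]
```

```bash

python3 -m pendant '[[[0.002,0,0,0,0,0,0.05],[0.002,0,0,0,0,0,0.05],[0.002,0,0,0,0,0,0.05],[0.002,0,0,0,0,0,0.05],[0,0,0,0,0,0,0.05]]]'
python3 -m pendant '[[[0.002,0,0,0,0,0,0.05],[0.0015,0,0,0,0,0,0.05],[0.0015,0,0,0,0,0,0.05],[0.001,0,0,0,0,0,0.05],[0,0,0,0,0,0,0.05]]]'
python3 -c "
from plan import *
go([],0);o=get_obs();print(o['ft_force'],o['moment'])"
```

```text
time: 15.18
position: [0.5649, -0.0164, 0.1107]
tool_rot: [0.753, 0.659, 0.001, -0.002]
ft_force: [-0.5, -1.5, -0.6]
grip_width: 0.0114
grip_force: 40.0
time: 15.8
position: [0.5658, -0.0099, 0.1107]
tool_rot: [0.753, 0.658, 0.002, -0.002]
ft_force: [1.0, 2.1, -0.7]
grip_width: 0.0116
grip_force: 40.0
t 15.8 p [ 0.5658 -0.0099  0.1107] psi -7.68 z [ 0.     0.005 -1.   ]
[ 1.02552109  2.10457815 -0.72837402] [ 0.37302227 -0.01617443 -0.19934681]
```

```bash

python3 -m pendant '[[[0.001,0,0,0,0,0,0.05],[0.001,0,0,0,0,0,0.05],[0.001,0,0,0,0,0,0.05],[0,0,0,0,0,0,0.05],[0,0,0,0,0,0,0.05]]]'
python3 -m pendant '[[[0.001,0,0,0,0,0,0.05],[0.001,0,0,0,0,0,0.05],[0,0,0,0,0,0,0.05],[0,0,0,0,0,0,0.05],[0,0,0,0,0,0,0.05]]]'
python3 -c "
from plan import *
go([],0);o=get_obs();print(o['ft_force'],o['moment'])"
```

```text
time: 16.42
position: [0.5659, -0.0082, 0.1107]
tool_rot: [0.752, 0.659, 0.001, -0.001]
ft_force: [-0.7, -0.8, -0.1]
grip_width: 0.0114
grip_force: 40.0
time: 17.05
position: [0.566, -0.0066, 0.1107]
tool_rot: [0.752, 0.659, 0.001, -0.001]
ft_force: [-1.8, -4.2, -2.0]
grip_width: 0.0117
grip_force: 40.0
t 17.05 p [ 0.566  -0.0066  0.1107] psi -7.59 z [-0.001  0.003 -1.   ]
[-1.78445957 -4.23014914 -1.95173255] [-0.99889035  0.49675813  0.09819894]
```

```bash

python3 -m pendant '[[[0.001,0,0,0,0,0,0.05],[0.001,0,0,0,0,0,0.05],[0,0,0,0,0,0,0.05],[0,0,0,0,0,0,0.05],[0,0,0,0,0,0,0.05]]]'
python3 -m pendant '[[[0.001,0,0,0,0,0,0.05],[0.001,0,0,0,0,0,0.05],[0,0,0,0,0,0,0.05],[0,0,0,0,0,0,0.05],[0,0,0,0,0,0,0.05]]]'
python3 -c "
from plan import *
go([],0);o=get_obs();print(o['ft_force'],o['moment'])"
```

```text
time: 17.68
position: [0.5661, -0.0064, 0.1108]
tool_rot: [0.752, 0.659, -0.001, -0.0]
ft_force: [-3.9, -10.0, -0.4]
grip_width: 0.0115
grip_force: 40.0
time: 18.3
position: [0.5661, -0.0062, 0.111]
tool_rot: [0.752, 0.659, -0.002, 0.001]
ft_force: [-5.1, -15.1, -0.3]
grip_width: 0.0114
grip_force: 40.0
t 18.3 p [ 0.5661 -0.0062  0.111 ] psi -7.48 z [-0.002 -0.003 -1.   ]
[ -5.0671564  -15.11443106  -0.27344068] [-2.96749924  0.9603838   0.00497034]
```

```bash

python3 -m pendant '[[[-0.001,0,0,0,0,0,0.05],[-0.0015,0,0,0,0,0,0.05],[-0.0005,0,0.0005,0,0,0,0.05],[0,0,0,0,0,0,0.05],[0,0,0,0,0,0,0.05]]]'
python3 -m pendant '[[[0,0,0,0,0,0,0.7],[0,0,0,0,0,0,0.7],[0,0,0,0,0,0,0.7],[0,0,0,0,0,0,0.7],[0,0,0,0,0,0,0.7]]]'
python3 -m pendant '[[[0,0,-0.02,0,0,0,0.7],[0,0,-0.035,0,0,0,0.7],[0,0,-0.035,0,0,0,0.7],[0.05,0,0,0,0,0,0.7],[0.05,0,0,0,0,0,0.7]]]'
python3 -m pendant '[[[0.05,0,0,0,0,0,0.7],[0.05,0,0,0,0,0,0.7],[0.04,0,0,0,0,0,0.7],[0,0,0,0,0,0,0.7],[0,0,0,0,0,0,0.7]]]'
python3 - <<'E'
from plan import *
ims=[]
for n,b,s in(("top",(170,180,310,275),4),("scene",(216,115,296,210),4)):
    c=camera(n); cv2.imwrite(f"pics/raw_{n}5.png",c["img"][:,:,::-1])
    print(n,proj(c,[.4768,.0053,.097]))
    x0,y0,x1,y1=b; a=cv2.resize(c["img"][y0:y1,x0:x1,::-1],None,fx=s,fy=s,interpolation=cv2.INTER_CUBIC)
    if n=="top": a=a[:, :460]
    ims.append(a)
cv2.imwrite("pics/c5.png",np.clip(np.hstack(ims)*1.4,0,255)); go([],0)
E
```

```text
time: 18.92
position: [0.5662, -0.0065, 0.1106]
tool_rot: [0.752, 0.659, 0.0, -0.001]
ft_force: [-3.2, -6.9, -0.6]
grip_width: 0.0118
grip_force: 40.0
time: 19.55
position: [0.5666, -0.0048, 0.1103]
tool_rot: [0.752, 0.659, 0.001, -0.001]
ft_force: [0.4, 1.1, -0.4]
grip_width: 0.0537
grip_force: 0.0
time: 20.18
position: [0.5804, 0.0944, 0.2015]
tool_rot: [0.753, 0.658, 0.002, -0.001]
ft_force: [0.4, -0.1, -0.0]
grip_width: 0.0609
grip_force: 0.0
time: 20.8
position: [0.5978, 0.2322, 0.2008]
tool_rot: [0.752, 0.659, 0.001, -0.001]
ft_force: [0.6, 0.7, -0.4]
grip_width: 0.0608
grip_force: 0.0
top [206.24014226 241.87872752]
scene [241.11961165 149.11663984]
t 20.9 p [0.5981 0.2313 0.201 ] psi -7.68 z [-0.001  0.003 -1.   ][ WARN:0@8.070] global loadsave.cpp:1063 imwrite_ Unsupported depth image for selected encoder is fallbacked to CV_8U.
```

View pics/c5.png

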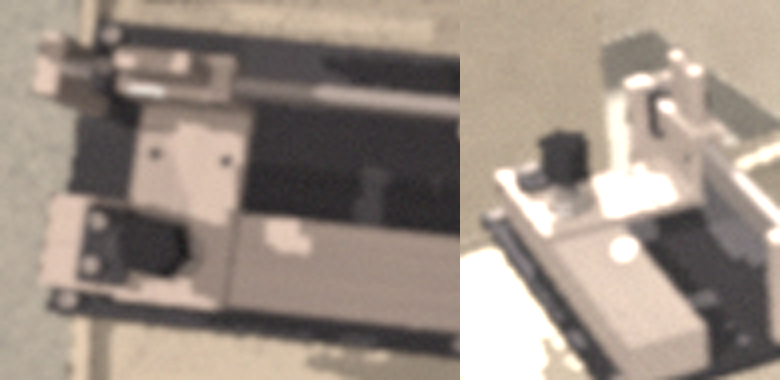

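```bash
python3 -c "
from plan import *
go([((.4768,.0053,.15),-127.6,14)],0.7)" | sed 's/-0\.0,/0,/g'
```

```text
t 20.9 p [0.5981 0.2313 0.201 ] psi -7.68 z [-0.001  0.003 -1.   ]
[[[-0.0172,-0.0064,0.0036,0,0,8.6,0.7],[-0.0179,-0.0038,0.0036,0,0,8.6,0.7],[-0.0183,-0.0011,0.0036,0,0,8.6,0.7],[-0.0183,0.0017,0.0036,0,0,8.6,0.7],[-0.0178,0.0044,0.0036,0,0,8.6,0.7]]]
[[[-0.017,0.007,0.0036,0,0,8.6,0.7],[-0.0157,0.0094,0.0036,0,0,8.6,0.7],[-0.0142,0.0116,0.0036,0,0,8.6,0.7],[-0.0123,0.0136,0.0036,0,0,8.6,0.7],[-0.0101,0.0153,0.0036,0,0,8.6,0.7]]]
[[[-0.0077,0.0166,0.0036,0,0,8.6,0.7],[-0.0051,0.0176,0.0036,0,0,8.6,0.7],[-0.0025,0.0182,0.0036,0,0,8.6,0.7],[0.0003,0.0183,0.0036,0,0,8.6,0.7]]]
```

```bash

python3 -m pendant '[[[-0.017,-0.0065,0.002,0,0,8.6,0.7],[-0.018,-0.004,0.002,0,0,8.6,0.7],[-0.018,-0.001,0.002,0,0,8.6,0.7],[-0.018,0.0015,0.002,0,0,8.6,0.7],[-0.018,0.0045,0.002,0,0,8.6,0.7]]]'
python3 -m pendant '[[[-0.017,0.007,0.004,0,0,8.6,0.7],[-0.016,0.0095,0.004,0,0,8.6,0.7],[-0.014,0.0115,0.004,0,0,8.6,0.7],[-0.012,0.0135,0.004,0,0,8.6,0.7],[-0.010,0.0155,0.004,0,0,8.6,0.7]]]'
python3 -m pendant '[[[-0.008,0.0165,0.004,0,0,8.6,0.7],[-0.005,0.0175,0.004,0,0,8.6,0.7],[-0.0025,0.018,0.004,0,0,8.6,0.7],[0,0.018,0.004,0,0,8.6,0.7],[0,0,0,0,0,0,0.7]]]'
python3 -m pendant '[[[0,0,0,0,0,0,0.7],[0,0,0,0,0,0,0.7],[0,0,0,0,0,0,0.7],[0,0,0,0,0,0,0.7],[0,0,0,0,0,0,0.7]]]'
python3 -c "
from plan import *
print(get_obs()['q'])
go([((.4768,.0053,.081),-127.6,5)],0.6)"
```

```text
time: 21.52
position: [0.5545, 0.1504, 0.1909]
tool_rot: [0.943, 0.334, 0.001, -0.002]
ft_force: [-0.3, -0.4, 0.2]
grip_width: 0.0608
grip_force: 0.0
time: 22.15
position: [0.5112, 0.0699, 0.1707]
tool_rot: [0.999, -0.035, 0.0, -0.002]
ft_force: [-0.1, 0.0, -0.2]
grip_width: 0.0606
grip_force: 0.0
time: 22.78
position: [0.4755, 0.0065, 0.1543]
tool_rot: [0.945, -0.327, -0.001, -0.002]
ft_force: [0.6, 0.3, -0.3]
grip_width: 0.061
grip_force: 0.0
time: 23.4
position: [0.4765, 0.0083, 0.1543]
tool_rot: [0.946, -0.325, -0.001, -0.002]
ft_force: [0.4, -0.3, -0.9]
grip_width: 0.0609
grip_force: 0.0
[-0.21989357  0.45651852  1.8774165   0.00472305  0.80834093  2.01027854]
t 23.4 p [0.4765 0.0083 0.1543] psi -127.97 z [ 0.     0.003 -1.   ]
[[[0.0004,0.0005,0.0147,-0.0,0.0,-0.1,0.6],[0.0004,0.0005,0.0147,-0.0,0.0,-0.1,0.6],[0.0004,0.0005,0.0147,-0.0,0.0,-0.1,0.6],[0.0004,0.0004,0.0147,-0.0,0.0,-0.1,0.6],[0.0004,0.0004,0.0147,-0.0,0.0,-0.1,0.6]]]
```

```bash

python3 -m pendant '[[[0.0005,0.0005,0.018,0,0,0,0.6],[0.0005,0.0005,0.018,0,0,0,0.6],[0.0005,0.0005,0.018,0,0,0,0.5],[0.0005,0.0005,0.018,0,0,0,0.5],[0,0,0,0,0,0,0.5]]]' 5
python3 -m pendant '[[[0,0,0,0,0,0,0.3],[0,0,0,0,0,0,0.3],[0,0,0,0,0,0,0.3],[0,0,0,0,0,0,0.3],[0,0,0,0,0,0,0.3]]]' 5
python3 -c "
from plan import *
go([],0.6);print(get_obs()['moment'])"
```

```text
time: 24.02
position: [0.476, 0.0057, 0.0814]
tool_rot: [0.946, -0.326, -0.002, -0.002]
ft_force: [-0.4, 0.1, -0.2]
grip_width: 0.0441
grip_force: 0.0
time: 24.65
position: [0.477, 0.0051, 0.0827]
tool_rot: [0.946, -0.325, -0.0, -0.001]
ft_force: [-0.5, -4.5, 3.3]
grip_width: 0.032
grip_force: 5.0
t 24.65 p [0.477  0.0051 0.0827] psi -127.98 z [ 0.001  0.003 -1.   ]
[-0.81871013  0.45321732  0.02346252]
```

```bash

python3 -m pendant '[[[0,0,0,0,0,0,0.3],[0,0,0,0,0,0,0.3],[0,0,0,0,0,0,0.3],[0,0,0,0,0,0,0.3],[0,0,0,0,0,0,0.3]]]' 15
python3 -c "
from plan import *
go([],0.6);print(get_obs()['moment'],get_obs()['ft_force'])"
```

```text
time: 25.28
position: [0.477, 0.0051, 0.0826]
tool_rot: [0.946, -0.325, -0.0, -0.001]
ft_force: [-1.6, -4.1, 4.4]
grip_width: 0.0315
grip_force: 15.0
t 25.27 p [0.477  0.0051 0.0826] psi -127.98 z [ 0.001  0.003 -1.   ]
[-0.97674304  0.48081559  0.02362314] [-1.64866295 -4.07337593  4.38971157]
```

```bash

python3 -m pendant '[[[0,0,0,0,0,0,0.368],[0,0,0,0,0,0,0.368],[0,0,0,0,0,-5,0.368],[0,0,0,0,0,-5,0.368],[0,0,0,0,0,-5,0.368]]]' 15
python3 -c "
from plan import *
go([],0.6);print(get_obs()['moment'],get_obs()['ft_force'])"
python3 -m pendant '[[[0,0,0,0,0,-8,0.368],[0,0,0,0,0,-8,0.368],[0,0,0,0,0,-8,0.368],[0,0,0,0,0,-5,0.368],[0,0,0,0,0,0,0.368]]]' 15
python3 - <<'E'
from plan import *
go([((.4768,.0053,.081),-90,5)],0.6);print(get_obs()['moment'],get_obs()['ft_force'])
a=camera("scene")["img"][115:195,206:306,::-1];b=camera("top")["img"][210:270,180:240,::-1]
a=cv2.resize(a,(500,400),interpolation=cv2.INTER_CUBIC);b=cv2.resize(b,(300,300),interpolation=cv2.INTER_CUBIC)
b=cv2.copyMakeBorder(b,0,100,0,0,0);cv2.imwrite("pics/c6.png",cv2.convertScaleAbs(np.hstack([a,b]),alpha=1.6))
E
```

```text
time: 25.9
position: [0.4764, 0.0055, 0.0824]
tool_rot: [0.98, -0.198, -0.001, -0.002]
ft_force: [-1.1, -5.7, 4.2]
grip_width: 0.0319
grip_force: 4.4
t 25.9 p [0.4764 0.0055 0.0824] psi -112.85 z [-0.001  0.004 -1.   ]
[-0.92343391  0.53335407 -0.05310956] [-1.09632713 -5.67100415  4.20376058]
time: 26.52
position: [0.4766, 0.0058, 0.0825]
tool_rot: [0.999, 0.052, 0.0, -0.002]
ft_force: [-1.8, -3.2, 4.2]
grip_width: 0.0322
grip_force: 3.2
t 26.52 p [0.4766 0.0058 0.0825] psi -83.99 z [-0.     0.004 -1.   ]
[[[0.0,0.0001,0.0003,-0.0,-0.0,1.2,0.6],[0.0,0.0001,0.0003,-0.0,-0.0,1.2,0.6],[0.0,0.0001,0.0003,-0.0,-0.0,1.2,0.6],[0.0,0.0001,0.0003,-0.0,-0.0,1.2,0.6],[0.0,0.0001,0.0003,-0.0,-0.0,1.2,0.6]]]
[-0.67726974  0.39948331  0.01936505] [-1.81739762 -3.18182439  4.17448609]
```

View pics/c6.png

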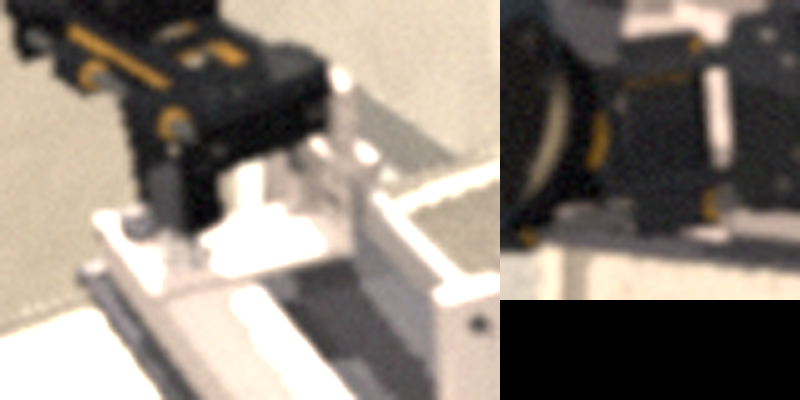

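```bash

python3 -m pendant '[[[0,0.001,0,0,0,-8,0.368],[0,0,0,0,0,-9,0.368],[0,0,0,0,0,-10,0.368],[0,0,0,0,0,-9,0.368],[0,0,0,0,0,0,0.368]]]' 15
python3 -c "
from plan import *
go([],0.6);print(get_obs()['moment'],get_obs()['ft_force'])"
python3 -m pendant '[[[0,0,0,0,0,0,0.5],[0,0,0,0,0,0,0.5],[0,0,-0.03,0,0,0,0.5],[0,0,-0.035,0,0,0,0.5],[0,0,0,0,0,0,0.5]]]' 15
python3 - <<'E'
from plan import *
im=camera("scene")["img"]; cv2.imwrite("pics/raw_scene6.png",im[:,:,::-1])
g0=cv2.imread("pics/raw_scene5.png",0); g1=cv2.cvtColor(im,cv2.COLOR_RGB2GRAY)
for u in range(238,248,3): print(u); print(g0[140:172,u].tolist()); print(g1[140:172,u].tolist())
E
```

```text
time: 27.25
position: [0.4765, 0.0053, 0.0819]
tool_rot: [0.934, 0.357, 0.0, -0.002]
ft_force: [0.5, -0.9, 0.1]
grip_width: 0.0321
grip_force: 0.2
t 27.25 p [0.4765 0.0053 0.0819] psi -48.14 z [-0.001  0.005 -1.   ]
[-0.08575317  0.19685026 -0.01827606] [ 0.45270995 -0.90671208  0.07069992]
time: 27.88
position: [0.4788, 0.004, 0.1494]
tool_rot: [0.934, 0.358, 0.003, 0.0]
ft_force: [0.0, 0.2, -0.2]
grip_width: 0.0434
grip_force: 0.0
238
[119, 122, 120, 121, 122, 118, 121, 113, 90, 61, 51, 51, 53, 50, 48, 47, 47, 48, 47, 53, 61, 82, 113, 134, 149, 153, 148, 155, 190, 210, 196, 191]
[126, 121, 124, 123, 122, 125, 125, 125, 116, 102, 97, 98, 92, 89, 71, 55, 47, 46, 43, 45, 48, 56, 84, 120, 155, 168, 152, 152, 179, 214, 222, 221]
241
[121, 121, 120, 120, 119, 120, 115, 96, 66, 53, 50, 49, 48, 49, 47, 47, 48, 49, 45, 47, 51, 71, 92, 106, 112, 123, 139, 144, 149, 146, 144, 144]
[126, 123, 122, 125, 123, 124, 125, 122, 116, 103, 95, 98, 96, 89, 73, 51, 49, 47, 46, 46, 46, 47, 63, 87, 100, 128, 156, 153, 152, 145, 143, 146]
244
[122, 123, 121, 123, 123, 120, 122, 108, 73, 55, 50, 49, 46, 40, 41, 37, 40, 38, 36, 38, 50, 67, 78, 91, 100, 110, 115, 114, 120, 130, 141, 144]
[126, 124, 124, 123, 124, 126, 126, 125, 123, 112, 97, 93, 91, 82, 64, 50, 45, 45, 44, 46, 45, 49, 68, 97, 107, 115, 118, 120, 124, 139, 146, 144]
247
[122, 123, 122, 120, 123, 122, 123, 117, 104, 93, 71, 64, 61, 60, 61, 61, 59, 56, 48, 65, 93, 114, 118, 110, 109, 106, 106, 114, 130, 142, 145, 135]
[124, 124, 126, 126, 125, 125, 122, 127, 128, 119, 106, 89, 77, 66, 62, 58, 54, 43, 42, 58, 91, 124, 155, 182, 171, 145, 127, 131, 141, 147, 146, 137]
```

```bash

python3 -m pendant '[[[0,0,0.012,0,0,0,0],[0,0,0.012,0,0,0,0],[0,0,0.01,0,0,0,0],[0,0,0,0,0,0,0],[0,0,0,0,0,0,0]]]' 15
python3 -m pendant '[[[0,0,0.001,0,0,0,0],[0,0,0.0015,0,0,0,0],[0,0,0.0015,0,0,0,0],[0,0,0.0015,0,0,0,0],[0,0,0,0,0,0,0]]]' 15
python3 -m pendant '[[[0,0,0,0,0,0,0],[0,0,0.001,0,0,0,0],[0,0,0.001,0,0,0,0],[0,0,0.001,0,0,0,0],[0,0,0,0,0,0,0]]]' 15

```

```text
time: 28.55
position: [0.4769, 0.0044, 0.113]
tool_rot: [0.934, 0.358, 0.0, -0.002]
ft_force: [-0.2, 0.6, 0.3]
grip_width: 0.0035
grip_force: 0.0
time: 29.18
position: [0.4768, 0.0045, 0.1077]
tool_rot: [0.934, 0.358, 0.001, -0.002]
ft_force: [-0.2, 0.3, -0.2]
grip_width: 0.0005
grip_force: 0.0
time: 29.8
position: [0.4768, 0.0045, 0.1047]
tool_rot: [0.934, 0.358, 0.001, -0.002]
ft_force: [-0.1, -0.3, 0.2]
grip_width: 0.0004
grip_force: 0.0
```

```bash

python3 -m pendant '[[[0,0,0.001,0,0,0,0],[0,0,0,0,0,0,0],[0,0,0.001,0,0,0,0],[0,0,0,0,0,0,0],[0,0,0,0,0,0,0]]]' 15
python3 -m pendant '[[[0,0,0.001,0,0,0,0],[0,0,0,0,0,0,0],[0,0,0.001,0,0,0,0],[0,0,0,0,0,0,0],[0,0,0,0,0,0,0]]]' 15

```

```text
time: 30.42
position: [0.4769, 0.0044, 0.1028]
tool_rot: [0.934, 0.358, 0.001, -0.002]
ft_force: [-0.0, 0.6, -0.1]
grip_width: 0.0003
grip_force: 0.0
time: 31.05
position: [0.477, 0.0044, 0.1015]
tool_rot: [0.934, 0.358, 0.001, -0.001]
ft_force: [-0.8, 0.2, 6.7]
grip_width: 0.0004
grip_force: 3.3
```

```bash

python3 -m pendant '[[[0,0,-0.012,0,0,0,0.5],[0,0,-0.012,0,0,-10,0.5],[0,0,0,0,0,-10,0.5],[0,0,0,0,0,-10,0.5],[0,0,0,0,0,-10,0.5]]]' 10
python3 -m pendant '[[[0,0,0,0,0,-10,0.5],[0,0,0,0,0,-10,0.5],[0,0,0,0,0,-10,0.5],[0,0,0,0,0,-10,0.5],[0,0,0,0,0,-10,0.5]]]'
python3 -m pendant '[[[0,0,0,0,0,-10,0.5],[0,0,0,0,0,-10,0.5],[0,0,0,0,0,-10,0.5],[0,0,0,0,0,-10,0.5],[0,0,0,0,0,-10,0.5]]]'
python3 -m pendant '[[[0,0,0,0,0,-10,0.5],[0,0,0,0,0,-10,0.5],[0,0,0,0,0,-10,0.5],[0,0,0,0,0,-5,0.5],[0,0,0,0,0,0,0.5]]]'
python3 -c "
from plan import *
print(get_obs()['q'])
go([((.4766,.0052,.078),127.4,4)],0.5)"

```

```text
time: 31.68
position: [0.477, 0.0044, 0.1254]
tool_rot: [0.753, 0.658, 0.001, -0.001]
ft_force: [0.2, -0.2, -0.1]
grip_width: 0.0403
grip_force: 0.0
time: 32.3
position: [0.477, 0.0044, 0.1253]
tool_rot: [0.404, 0.915, 0.002, -0.0]
ft_force: [-0.0, 0.5, 0.6]
grip_width: 0.0434
grip_force: 0.0
time: 32.92
position: [0.477, 0.0044, 0.1253]
tool_rot: [-0.02, 1.0, 0.002, 0.0]
ft_force: [0.1, -0.0, -0.3]
grip_width: 0.0437
grip_force: 0.0
time: 33.55
position: [0.477, 0.0044, 0.1252]
tool_rot: [-0.317, 0.948, 0.002, 0.001]
ft_force: [0.4, 0.1, 0.1]
grip_width: 0.0435
grip_force: 0.0
[-0.22786984  0.50991509  1.90011404  0.00514939  0.73176359 -2.44715815]
t 33.55 p [0.477  0.0044 0.1252] psi 126.94 z [ 0.001  0.003 -1.   ]
[[[-0.0,0.0002,0.0118,0.0,0.0,-0.1,0.5],[-0.0,0.0002,0.0118,0.0,0.0,-0.1,0.5],[-0.0,0.0002,0.0118,0.0,0.0,-0.1,0.5],[-0.0,0.0002,0.0118,0.0,0.0,-0.1,0.5]]]
```

```bash

python3 -m pendant '[[[0,0,0.015,0,0,0,0.5],[0,0.001,0.016,0,0,0,0.5],[0,0,0.016,0,0,0,0.5],[0,0,0,0,0,0,0.368],[0,0,0,0,0,0,0.368]]]' 10
python3 -m pendant '[[[0,0,0,0,0,0,0.368],[0,0,0,0,0,5,0.368],[0,0,0,0,0,5,0.368],[0,0,0,0,0,5,0.368],[0,0,0,0,0,5,0.368]]]' 10
python3 -c "
from plan import *
go([],0.5)"

```

```text
time: 34.17
position: [0.4766, 0.0053, 0.0783]
tool_rot: [-0.317, 0.948, 0.001, 0.001]
ft_force: [-1.3, -0.1, -0.4]
grip_width: 0.0344
grip_force: 0.0
time: 34.8
position: [0.4767, 0.0052, 0.0784]
tool_rot: [-0.146, 0.989, 0.001, 0.001]
ft_force: [-0.3, -0.7, -1.2]
grip_width: 0.0318
grip_force: 0.8
t 34.8 p [0.4767 0.0052 0.0784] psi 106.83 z [ 0.001  0.003 -1.   ]
```

```bash

python3 -m pendant '[[[0,0,0,0,0,10,0.368],[0,0,0,0,0,10,0.368],[0,0,0,0,0,10,0.368],[0,0,0,0,0,10,0.368],[0,0,0,0,0,10,0.368]]]'
python3 -m pendant '[[[0,0,0,0,0,10,0.368],[0,0,0,0,0,10,0.368],[0,0,0,0,0,10,0.368],[0,0,0,0,0,10,0.368],[0,0,0,0,0,10,0.368]]]'
python3 -c "
from plan import *
go([],0.5);o=get_obs();print(o['ft_force'],o['moment'])"

```

```text
time: 35.42
position: [0.4763, 0.0049, 0.0783]
tool_rot: [0.287, 0.958, 0.001, -0.0]
ft_force: [-1.1, -1.7, -1.4]
grip_width: 0.0321
grip_force: 0.9
time: 36.05
position: [0.476, 0.0052, 0.0782]
tool_rot: [0.665, 0.747, 0.001, -0.001]
ft_force: [-0.3, -0.6, -1.8]
grip_width: 0.0318
grip_force: 0.9
t 36.05 p [0.476  0.0052 0.0782] psi 6.67 z [-0.     0.003 -1.   ]
[-0.28052871 -0.60275458 -1.80362471] [-0.22986391  0.09876346  0.0225732 ]
```

```bash

python3 -m pendant '[[[0,0,0,0,0,10,0.368],[0,0,0,0,0,10,0.368],[0,0,0,0,0,10,0.368],[0,0,0,0,0,10,0.368],[0,0,0,0,0,10,0.368]]]'
python3 -m pendant '[[[0,0,0,0,0,10,0.368],[0,0,0,0,0,10,0.368],[0,0,0,0,0,10,0.368],[0,0,0,0,0,10,0.368],[0,0,0,0,0,10,0.368]]]'
python3 -m pendant '[[[0,0,0,0,0,10,0.368],[0,0,0,0,0,10,0.368],[0,0,0,0,0,10,0.368],[0,0,0,0,0,10,0.368],[0,0,0,0,0,10,0.368]]]'
python3 -m pendant '[[[0,0,0,0,0,10,0.368],[0,0,0,0,0,10,0.368],[0,0,0,0,0,0,0.368],[0,0,0,0,0,0,0.5],[0,0,0,0,0,0,0.5]]]'
python3 -c "
from plan import *
go([],0.5);o=get_obs();print(o['q'][5],o['ft_force'],o['moment'])"

```

```text
time: 36.67
position: [0.4763, 0.0053, 0.0782]
tool_rot: [0.918, 0.396, 0.001, -0.001]
ft_force: [0.1, -0.4, -1.5]
grip_width: 0.0321
grip_force: 1.2
time: 37.3
position: [0.4765, 0.005, 0.0782]
tool_rot: [1.0, -0.029, 0.0, -0.001]
ft_force: [0.6, -1.7, -1.8]
grip_width: 0.0322
grip_force: 1.3
time: 37.92
position: [0.4761, 0.0051, 0.0782]
tool_rot: [0.894, -0.449, -0.001, -0.001]
ft_force: [-1.5, -1.6, 0.1]
grip_width: 0.0319
grip_force: 0.8
time: 38.55
position: [0.4767, 0.0053, 0.0781]
tool_rot: [0.804, -0.594, -0.001, -0.002]
ft_force: [-0.2, -0.4, -0.7]
grip_width: 0.0417
grip_force: 0.0
t 38.55 p [0.4767 0.0053 0.0781] psi -162.92 z [ 0.001  0.003 -1.   ]
2.612524583791434 [-0.24021313 -0.37739235 -0.73797104] [ 0.03317646  0.1073493  -0.03298719]
```

```bash

python3 -m pendant '[[[0,0,0,0,0,0,0.52],[0,0,0,0,0,-10,0.52],[0,0,0,0,0,-10,0.52],[0,0,0,0,0,-10,0.52],[0,0,0,0,0,-10,0.52]]]'
python3 -m pendant '[[[0,0,0,0,0,-10,0.52],[0,0,0,0,0,-10,0.52],[0,0,0,0,0,-10,0.52],[0,0,0,0,0,-10,0.52],[0,0,0,0,0,-10,0.52]]]'
python3 -m pendant '[[[0,0,0,0,0,-10,0.52],[0,0,0,0,0,-10,0.52],[0,0,0,0,0,-10,0.52],[0,0,0,0,0,0,0.368],[0,0,0,0,0,0,0.368]]]'
python3 -m pendant '[[[0,0,0,0,0,0,0.368],[0,0,0,0,0,5,0.368],[0,0,0,0,0,5,0.368],[0,0,0,0,0,10,0.368],[0,0,0,0,0,10,0.368]]]'
python3 -c "
from plan import *
go([],0.5);o=get_obs();print(o['q'][5],o['ft_force'],o['moment'])"

```

```text
time: 39.17
position: [0.4764, 0.0053, 0.0778]
tool_rot: [0.96, -0.281, -0.0, -0.002]
ft_force: [0.2, 0.2, -0.5]
grip_width: 0.0453
grip_force: 0.0
time: 39.8
position: [0.4764, 0.0053, 0.0778]
tool_rot: [0.989, 0.151, 0.0, -0.002]
ft_force: [0.0, -1.1, -0.2]
grip_width: 0.0452
grip_force: 0.0
time: 40.42
position: [0.4764, 0.0053, 0.0778]
tool_rot: [0.918, 0.398, 0.001, -0.002]
ft_force: [0.6, -0.2, -0.2]
grip_width: 0.0348
grip_force: 0.0
time: 41.05
position: [0.4765, 0.0052, 0.0777]
tool_rot: [0.989, 0.145, 0.0, -0.002]
ft_force: [1.1, -0.8, -3.0]
grip_width: 0.0322
grip_force: 3.4
t 41.05 p [0.4765 0.0052 0.0777] psi -73.37 z [ 0.     0.003 -1.   ]
1.0497695291020381 [ 1.08207727 -0.78143918 -2.99459377] [-0.35243174  0.05989851  0.05331076]
```

```bash

python3 -m pendant '[[[0,0,0,0,0,10,0.368],[0,0,0,0,0,10,0.368],[0,0,0,0,0,10,0.368],[0,0,0,0,0,10,0.368],[0,0,0,0,0,10,0.368]]]'
python3 -m pendant '[[[0,0,0,0,0,8,0.368],[0,0,0,0,0,0,0.368],[0,0,0,0,0,0,0.5],[0,0,0,0,0,0,0.5],[0,0,0,0,0,0,0.5]]]'
python3 -m pendant '[[[0,0,-0.02,0,0,0,0.5],[0,0,-0.015,0,0,0,0.2],[0,0,0,0,0,0,0],[0,0,0,0,0,0,0],[0,0,0,0,0,0,0]]]'
python3 -m pendant '[[[0,0,0,0,0,0,0],[0,0,0.006,0,0,0,0],[0,0,0.005,0,0,0,0],[0,0,0.002,0,0,0,0],[0,0,0,0,0,0,0]]]'

```

```text
time: 41.68
position: [0.4761, 0.005, 0.0776]
tool_rot: [0.958, -0.287, -0.001, -0.001]
ft_force: [-0.4, -1.4, -0.3]
grip_width: 0.032
grip_force: 1.0
time: 42.3
position: [0.4765, 0.0054, 0.0779]
tool_rot: [0.937, -0.35, -0.0, -0.002]
ft_force: [-0.1, 0.5, -0.3]
grip_width: 0.0429
grip_force: 0.0
time: 42.92
position: [0.4758, 0.0053, 0.1122]
tool_rot: [0.937, -0.35, -0.001, -0.002]
ft_force: [-0.2, 0.4, 0.0]
grip_width: 0.0113
grip_force: 0.0
time: 43.55
position: [0.4761, 0.0053, 0.0995]
tool_rot: [0.937, -0.35, -0.001, -0.002]
ft_force: [0.1, 0.4, 0.5]
grip_width: 0.0004
grip_force: 0.0
```

```bash

python3 -m pendant '[[[0,0,0.001,0,0,0,0],[0,0,0,0,0,0,0],[0,0,0.001,0,0,0,0],[0,0,0,0,0,0,0],[0,0,0,0,0,0,0]]]'
python3 -m pendant '[[[0,0,0.001,0,0,0,0],[0,0,0,0,0,0,0],[0,0,0.001,0,0,0,0],[0,0,0,0,0,0,0],[0,0,0,0,0,0,0]]]'

```

```text
time: 44.18
position: [0.4763, 0.0053, 0.0978]
tool_rot: [0.937, -0.35, -0.001, -0.002]
ft_force: [0.6, 0.0, 0.1]
grip_width: 0.0004
grip_force: 0.0
time: 44.8
position: [0.4763, 0.0053, 0.0958]
tool_rot: [0.937, -0.35, -0.001, -0.002]
ft_force: [-1.1, -0.2, -0.4]
grip_width: 0.0004
grip_force: 0.0
```

```bash

python3 -m pendant '[[[0,0,0.0005,0,0,0,0],[0,0,0,0,0,0,0],[0,0,0.0005,0,0,0,0],[0,0,0,0,0,0,0],[0,0,0,0,0,0,0]]]'
python3 -m pendant '[[[0,0,0.0005,0,0,0,0],[0,0,0,0,0,0,0],[0,0,0.0005,0,0,0,0],[0,0,0,0,0,0,0],[0,0,0,0,0,0,0]]]'

```

```text
time: 45.42
position: [0.4764, 0.0052, 0.0953]
tool_rot: [0.937, -0.35, -0.0, -0.002]
ft_force: [-1.2, -0.1, 5.3]
grip_width: 0.0004
grip_force: 3.1
time: 46.05
position: [0.4764, 0.0052, 0.0951]
tool_rot: [0.937, -0.35, -0.0, -0.002]
ft_force: [-1.8, 0.7, 12.9]
grip_width: 0.0009
grip_force: 6.5
```

```bash

python3 -m pendant '[[[0,0,-0.02,0,0,0,0.1],[0,0,-0.005,0,0,-2,0.5],[0,0,0,0,0,0,0.5],[0,0,0,0,0,0,0.5],[0,0,0,0,0,0,0.5]]]'
python3 - <<'E'
from plan import *
go([((.4766,.0053,.078),-129,3)],0.5)
im=camera("scene")["img"]; g1=cv2.cvtColor(im,cv2.COLOR_RGB2GRAY); cv2.imwrite("pics/raw_scene7.png",im[:,:,::-1])
g0=cv2.imread("pics/raw_scene5.png",0)
for n,(x0,y0,x1,y1) in dict(tab=(262,122,282,165),foot=(222,150,275,178),stand=(255,180,300,210),post=(285,150,320,200)).items():
    r=cv2.matchTemplate(g1[y0-4:y1+4,x0-4:x1+4],g0[y0:y1,x0:x1],cv2.TM_CCOEFF_NORMED)
    _,m,_,l=cv2.minMaxLoc(r); print(n,l[0]-4,l[1]-4,round(m,3))
    (dx,dy),q=cv2.phaseCorrelate(np.float32(g0[y0:y1,x0:x1]),np.float32(g1[y0:y1,x0:x1])); print(round(dx,2),round(dy,2),round(q,2))
E
```

```text
time: 46.68
position: [0.4759, 0.0053, 0.1183]
tool_rot: [0.943, -0.334, -0.001, -0.002]
ft_force: [0.5, 0.3, 0.3]
grip_width: 0.039
grip_force: 0.0
t 46.67 p [0.4759 0.0053 0.1183] psi -129.01 z [-0.001  0.004 -1.   ]
[[[0.0002,-0.0001,0.0134,-0.0,0.1,-0.0,0.5],[0.0002,-0.0001,0.0134,-0.0,0.1,-0.0,0.5],[0.0002,-0.0001,0.0134,-0.0,0.1,-0.0,0.5]]]
tab 0 0 0.895
-0.0 0.05 0.77
foot 0 0 0.947
-0.13 -0.19 0.75
stand 0 0 0.913
0.62 0.12 0.66
post 0 0 0.988
-0.05 0.05 1.01
```

Bracket has not moved. Regrip the head.

```bash

python3 -m pendant '[[[0.0005,0,0.013,0,0,0,0.5],[0,0,0.013,0,0,0,0.5],[0,0,0.014,0,0,0,0.5],[0,0,0,0,0,0,0.3],[0,0,0,0,0,0,0.3]]]' 12
python3 -m pendant '[[[0,0,0,0,0,0,0.3],[0,0,0,0,0,0,0.3],[0,0,0,0,0,0,0.3],[0,0,0,0,0,0,0.3],[0,0,0,0,0,0,0.3]]]' 12
python3 -m pendant '[[[0,0,0,0,0,0,0.3],[0,0,0,0,0,0,0.3],[0,0,0,0,0,0,0.3],[0,0,0,0,0,0,0.3],[0,0,0,0,0,0,0.3]]]' 12
python3 -c "
from plan import *
go([],0.5);o=get_obs();print(o['q'][5],o['ft_force'],o['moment'])"

```

```text
time: 47.35
position: [0.4764, 0.005, 0.0785]
tool_rot: [0.943, -0.334, -0.001, -0.002]
ft_force: [-2.9, -3.4, -1.6]
grip_width: 0.0312
grip_force: 2.2
time: 47.98
position: [0.4763, 0.005, 0.0788]
tool_rot: [0.943, -0.334, -0.001, -0.002]
ft_force: [-2.1, -2.2, -4.1]
grip_width: 0.0308
grip_force: 12.0
time: 48.6
position: [0.4764, 0.005, 0.0788]
tool_rot: [0.943, -0.334, -0.001, -0.002]
ft_force: [-3.6, -3.6, -3.1]
grip_width: 0.0307
grip_force: 12.0
t 48.6 p [0.4764 0.005  0.0788] psi -128.99 z [-0.001  0.003 -1.   ]
2.019987755941194 [-3.61943553 -3.60809134 -3.13476408] [-0.58287169  0.6333451   0.0372556 ]
```

```bash
python3 -c "
from rig import hand_in
print(hand_in())"
```

```text
the job is handed in; nothing more can be done
None
```

The job is handed in at about 49 s, with no verdict returned: the bracket is hooked and home against the stops, and the bolt was turned back until it dropped off the thread start, then forward about one turn. Probing put the head top at 50.8 mm and then 44.6 mm above the nut bar (expected 51 and 45), and the gripper still holds the head at 12 N.

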